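# Fit a nested lid pair on a canister, then lift off only the outer cover

## Task

Close the wide canister that holds two modules: pick up the nested pair of lids by the inner lid's knob and lower both together, gently, until the inner lid sits fully home and level, then let go. Next take the outer cover by its collar and lift it off alone, straight up, leaving the inner lid seated and undisturbed; part the two at no other time, do not shove the canister, and leave the narrow canister, mug, spare module and hex key alone. Finish while still holding the cover, level and still, about 10 cm above the inner lid.

Things in the scene. Friction and masses are not known exactly. Their poses are not given: they have to be found in the camera images.
- knob (a point): The grip knob of the inner lid: a black upright cylinder, 20 mm in diameter, standing 28 mm above the collar of the outer cover; this point is on its axis, 14 mm below its top and 14 mm above the collar's top edge. z of this frame is the inner lid's up axis. Lifting the knob carries both lids, as the cover rests loose on the inner lid's flange. The knob's top is 81.5 mm above the underside of the pair.
- collar (a point): The collar of the outer cover: an upright bare metal tube, 50 mm outside diameter, 44 mm inside, 32 mm high above the cover's plate, open at the top, with the inner lid's stem rising through its middle; this point is on its axis at half height, 16 mm below its top edge (as nested, 30 mm below the knob point). z is the cover's up axis. The cover's plate is 112 mm in diameter; the cover weighs about 0.12 kg.
- inner_lid: The inner lid, a metal disc (flange) 100 mm in diameter and 4 mm thick, mostly hidden under the cover; weight about 0.16 kg. Origin: on its axis at the underside of the flange, which comes to rest on the canister's rim; z up along its axis. Below the flange hangs a tapered grey plug 14 mm deep, 76 mm in diameter at its foot and 88.6 mm at the top. The knob point is 53.5 mm above this origin. At the start the pair stands on its plug on the worktop, origin 14 mm up.
- outer_cover: The outer cover, a round metal cap 112 mm in diameter with a skirt, nested over the inner lid; origin on its axis, coinciding with the inner lid's origin when nested; z up along its axis. Its skirt (106 mm inside diameter) reaches 6 mm below the origin, so on the canister it surrounds the rim with 3 mm to spare all round. The collar point is 23.5 mm above this origin. It is not fastened and lifts straight off.
- canister: The wide canister: a loose, heavy (about 0.9 kg) open round metal tin, 100 mm outside diameter, 92 mm inside diameter, 64 mm high, with two brown modules on its floor. Origin at the centre of its underside; z up.
- canister_mouth (a point): The centre of the wide canister's mouth, level with the top of its rim, 64 mm above the worktop. When the inner lid is home its origin is at this point.
- narrow_canister: Bystander: a narrower, taller, empty open metal tin, 72 mm in diameter and 85 mm high; origin at the centre of its underside.
- mug: Bystander: a white mug about 80 mm across and 101 mm high with a handle, standing in front of the black case (another mug, far to the left, is room furniture); origin at the centre of its underside.
- module: Bystander: a spare brown module block, 26 x 30 mm and 27 mm high, standing on four pins; origin at the centre of its underside.
- hex_key: Bystander: a black L-shaped hex key, 97 mm long, lying near the front edge of the worktop.

How it is judged:
By the outcome, as a careful person would: the job done as asked, in the order asked, and still so for the second after the job is handed in, while the arm keeps its last pose, push and grip.
It also fails if it takes over 51 s, if anything falls off the work surface, if the arm or the gripper's body presses on something with over 40 N, if the wrist force passes 120 N, or if a joint passes its speed limit or range.

## Robot

A 6-joint arm with a two-finger parallel gripper is mounted at the origin on a cart in front of the work surface, level with it; the furniture and walls round the work are solid. World frame = base frame: x ahead of the robot, y to its left, z up, the work surface at z = 0. Lengths are in m, angles in rad, forces in N, time in s.
With the tool pointing down it reaches from about 0.25 to 0.725 m from the base axis. Payload 4 kg.
Tool frame: the origin (TCP) lies midway between the tips of the shut fingers; the grasp point (between the pads) lies 19 mm behind it (bot.grip_point_offset is the distance from the TCP to the grasp point, in m); z points along the fingers, y is the line along which they close (so a half turn about z gives the same grasp; the last joint's range is limited). The gripper opens to 85 mm and grips with 20 to 120 N. Pads are 22 mm wide; open, the fingers measure 114 mm over their backs; the gripper's body (76 mm by 85 mm) begins 54 mm behind the grasp point. The pads swing forward as they close: fully open they stand 13 mm farther back than shut.
Start: joints at [-1.333, 0.241, 0.005, 1.335, 0, 1.571], TCP at [0.118, -0.486, 0.231] pointing down, gripper open.
Joint ranges: [-2.72, 2.72], [-1.05, 1.87], [-1.09, 1.28], [-1.99, 2.15], [-1.42, 1.44], [-3.14, 3.14]. Speed limits (rad/s): [2.79, 2.79, 3.14, 3.14, 3.14, 3.14].

## Interface

Orientations are given as a unit quaternion [x, y, z, w].
In Python, from workcell import bot gives the robot as it stands.
- The arm moves only by the tool step_arm, never from a script. Its argument "targets" is text: rows parted by semicolons, each of 7 numbers parted by spaces: the opening, from -1 (shut) to 1 (fully open), so that 0 is half open, then the shift along the world's x, y, z normalised to -1 to 1, where 1 is 0.5 m, then the turn, a rotation vector about the world's x, y, z normalised to -1 to 1, where 1 is pi/4 rad. In form: gripper x y z wx wy wz; .... A call has 1 to 10 rows; each row is the pose to reach, as a shift and turn from the pose commanded when the call began; what a row does not reach only later rows make up. A row lasts 1/12 s, in which the tool goes at most 41.7 mm and 7.16 degrees, less where a joint would pass 70% of its speed; a pose out of reach is approached as far as the arm can. A call with a number of a shift or a turn outside -1 to 1 is refused whole. A call with a gripper value outside its range is refused whole. The fingers move at their own pace and stop on an object; the grip force is fixed at half the most. Time passes only in rows, so rows that repeat a pose let the fingers close. It gives the time, the measured TCP pose, the force, the opening and the grip force at its end, in the units of the state.
- bot.get_obs(): the state, without advancing time (a new reading comes with each control period).
- bot.camera(name): name is "scene" or "top"; returns the picture (400x640x3 uint8, red, green, blue); there is no depth.
- bot.camera_info(name): a dict with "vertical_fov" (degrees; the focal length in pixels is half the picture's height over the tangent of half this angle, whatever the lens; pixels are square), "cx", "cy" (the principal point, pixels), "pose" (4x4, takes a point from camera to world coordinates). Camera axes: x right, y up, looking along -z (the intrinsics and any distortion apply to the point x, -y, -z); pixel columns grow to the right and rows downward; lengths in m; the calibration is good to about 2 mm. A picture is of the moment at which its call begins. camera_info takes no time and is no camera call.
- bot.job_done(): hands the job in; it is judged then, once.
The state is a dict: "clock": time; "joint_pos": joint angles; "joint_vel": joint speeds; "tau": joint torques, N m; "eef_pos": TCP position; "tool_rot": TCP orientation; "ft_force": force on the tool from outside, world axes, zero at the start; "ft_torque": the same for the moment, N m; "grip_width": finger opening in m; "grasp_force": force on a finger pad.
Only numpy, scipy, OpenCV 4.12 (cv2) and the standard library are available. Lean on these libraries where they do the work, as an engineer would, in place of code of your own. Each camera call takes 0.05 s, during which the arm holds its last target. There are 200 camera calls.

## Working session

There is one attempt and no reset: what is moved stays moved. The work goes in short steps, Python scripts to look and compute and a tool call to move; the robot and the scene stay as the last step left them, time stands still between calls to the robot, and variables do not carry over. Pictures are saved under pics/ and viewed, at most 10 in all, crops included, and the job is handed in when it is done.

Besides the shell and the picture viewer there is one more tool, called by a JSON object that holds its "method" and its "body", one argument or row to a line. step_arm: Moves the arm, as the interface text tells. Scaled input: -1 to 1 covers 0.5 m each way for a shift and pi/4 rad each way for a turn. Its arguments: {"type":"object","properties":{"targets":{"type":"string"}},"required":["targets"]}

```bash
mkdir -p pics; python3 - <<'E'
from workcell import bot
import cv2
for n in("scene","top"):
    i=bot.camera_info(n);print(n,i)
    cv2.imwrite(f"pics/{n}0.png",bot.camera(n)[:,:,::-1])
o=bot.get_obs();print(o["clock"],o["eef_pos"],o["tool_rot"],o["grip_width"],o["ft_force"],bot.grip_point_offset)
E
```

```text
scene {'vertical_fov': 50.71844133518458, 'cx': 318.5297241828282, 'cy': 198.4357021284073, 'pose': array([[-0.8314866 ,  0.24092339, -0.50058561, -0.10984052],
       [-0.55553487, -0.36597392,  0.74662179,  1.05684799],
       [-0.00332263,  0.89889878,  0.43814375,  0.64928125],
       [ 0.        ,  0.        ,  0.        ,  1.        ]])}
top {'vertical_fov': 46.89598435470836, 'cx': 319.0722853797432, 'cy': 194.41223673199156, 'pose': array([[-0.02936755,  0.99288309, -0.11541545,  0.38417161],
       [-0.999462  , -0.03085494, -0.01112159,  0.05620409],
       [-0.01460358,  0.11502674,  0.99325504,  1.40079367],
       [ 0.        ,  0.        ,  0.        ,  1.        ]])}
0.1 [ 0.11765305 -0.48538235  0.23048371] [ 9.92939590e-01  1.18617266e-01 -1.22082248e-04 -9.49016204e-04] 0.08512522044728935 [-0.37947308  0.49301867 -0.07977628] 0.0187
```

View pics/scene0.png

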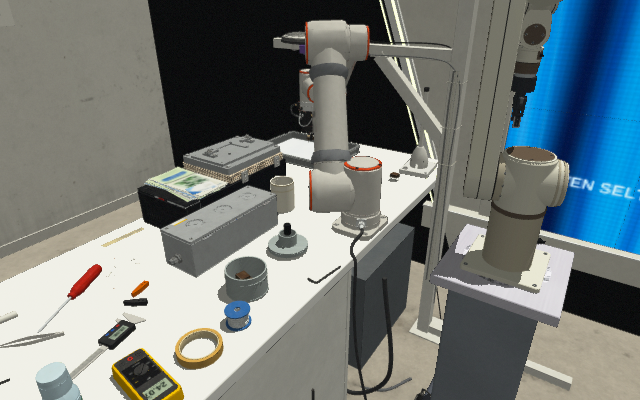

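View pics/top0.png

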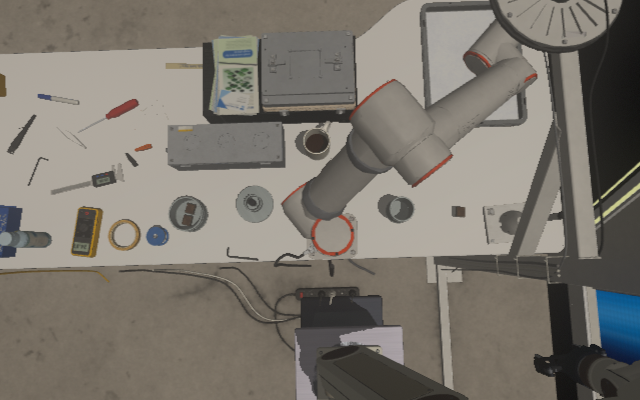

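The scene view shows the lids at about (288,240) and the canister at (246,278). In the top view they are at (254,204) and (188,213). I'll enlarge both areas for precise pixels.

```bash
cat > h.py <<'E'
import numpy as np,cv2
from workcell import bot
def cam(n):
    i=bot.camera_info(n);f=200/np.tan(np.radians(i["vertical_fov"]/2));return f,i["cx"],i["cy"],np.array(i["pose"])
def ray(n,u,v):
    f,cx,cy,P=cam(n);return P[:3,3],P[:3,:3]@np.array([(u-cx)/f,-(v-cy)/f,-1])
def at(n,u,v,z):
    o,d=ray(n,u,v);return o+d*(z-o[2])/d[2]
def proj(n,p):
    f,cx,cy,P=cam(n);q=P[:3,:3].T@(np.asarray(p)-P[:3,3]);return np.array([cx+f*q[0]/-q[2],cy-f*q[1]/-q[2]])
def tri(u,v):
    A=[];b=[]
    for n,(x,y) in(("scene",u),("top",v)):
        o,d=ray(n,x,y);d/=np.linalg.norm(d);M=np.eye(3)-np.outer(d,d);A.append(M);b.append(M@o)
    return np.linalg.lstsq(np.vstack(A),np.hstack(b),rcond=None)[0]
E
python3 - <<'E'
import cv2,numpy as np
from h import *
s=cv2.imread("pics/scene0.png");t=cv2.imread("pics/top0.png")
a=cv2.resize(s[215:305,215:315],None,fx=4,fy=4,interpolation=cv2.INTER_CUBIC)
b=cv2.resize(t[170:245,160:280],None,fx=3.3333,fy=4.8,interpolation=cv2.INTER_CUBIC)
b=cv2.resize(t[163:253,165:280],(460,360),interpolation=cv2.INTER_CUBIC)
cv2.imwrite("pics/c1.png",np.hstack([a[:,:340*1],b]))
E
```

```text
(no output)
```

View pics/c1.png

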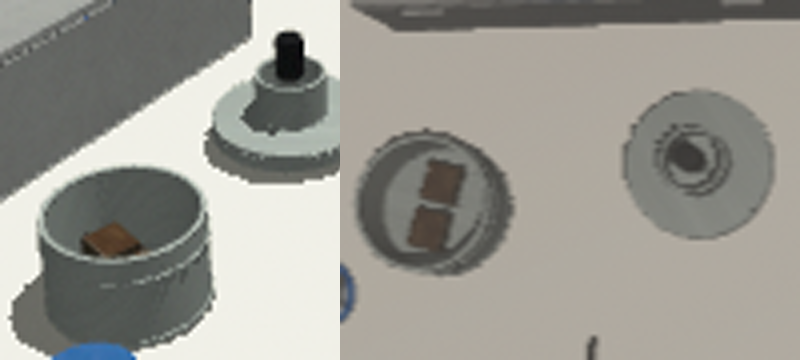

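The knob top is at scene (287,224) and the rim centre at scene (245.5,268), top ≈(186,213). The lid plate centre is at top ≈(254.5,204). Next I'll refine these by fitting projected circles to image edges.

```bash
python3 - <<'E'
from h import *
from scipy.optimize import minimize
from scipy.ndimage import map_coordinates
G={}
for n in("scene","top"):
    g=cv2.GaussianBlur(cv2.cvtColor(cv2.imread(f"pics/{n}0.png"),6).astype(np.float32),(0,0),1.0)
    G[n]=np.hypot(cv2.Sobel(g,5,1,0),cv2.Sobel(g,5,0,1))
th=np.linspace(0,2*np.pi,120,endpoint=False)
def score(n,x,y,circs):
    s=0
    for r,z in circs:
        p=np.array([proj(n,[x+r*np.cos(a),y+r*np.sin(a),z]) for a in th])
        s+=map_coordinates(G[n],[p[:,1],p[:,0]],order=1).clip(0,150).mean()
    return s/len(circs)
can=[(.05,.064),(.046,.064)]
# plate top z: 14+7.5=21.5mm (collar top 53.5mm, knob top 81.5)
lid=[(.056,.0215),(.025,.0535)]
for name,c,g0 in(("can",can,at("top",186,213,.064)),("lid",lid,at("top",254.5,204,.0215))):
    print(name,"top guess",g0,"scene guess",at("scene",245.5,268,.064) if name=="can" else at("scene",287,223.8,.0815))
    for ns in(["scene"],["top"],["scene","top"]):
        f=lambda q:-sum(score(n,*q,c) for n in ns)
        gr=[(f(g0[:2]+[i,j]),i,j) for i in np.arange(-.016,.017,.004) for j in np.arange(-.016,.017,.004)]
        b=min(gr);r=minimize(f,g0[:2]+b[1:],method="Nelder-Mead",options=dict(initial_simplex=[g0[:2]+b[1:],g0[:2]+b[1:]+[.003,0],g0[:2]+b[1:]+[0,.003]]))
        print(ns,r.x.round(4),-r.fun)
o=bot.get_obs()
print(proj("top",[0,0,0]),proj("scene",[0,0,0]))
E
```

```text
can top guess [0.49699761 0.46086967 0.064     ] scene guess [0.49444021 0.46718192 0.064     ]Traceback (most recent call last):
  File "<stdin>", line 22, in <module>
  File "<stdin>", line 21, in <lambda>
  File "<stdin>", line 21, in <genexpr>
  File "<stdin>", line 12, in score
  File "h.py", line 10, in proj
    f,cx,cy,P=cam(n);q=P[:3,:3].T@(np.asarray(p)-P[:3,3]);return np.array([cx+f*q[0]/-q[2],cy-f*q[1]/-q[2]])
              ~~~^^^
  File "h.py", line 4, in cam
    i=bot.camera_info(n);f=200/np.tan(np.radians(i["vertical_fov"]/2));return f,i["cx"],i["cy"],np.array(i["pose"])
ValueError: time passes only in moves, steps and waits
```

```bash
sed -i 's/^def cam/import functools\n@functools.cache\ndef cam/' h.py; cat > fit.py <<'E'
from h import *
from scipy.optimize import minimize
from scipy.ndimage import map_coordinates
th=np.linspace(0,2*np.pi,120,endpoint=False)
def grad(img):
    g=cv2.GaussianBlur(cv2.cvtColor(img,6).astype(np.float32),(0,0),1.0)
    return np.hypot(cv2.Sobel(g,5,1,0),cv2.Sobel(g,5,0,1))
def score(G,n,x,y,circs):
    s=0
    for r,z in circs:
        p=np.array([proj(n,[x+r*np.cos(a),y+r*np.sin(a),z]) for a in th])
        s+=map_coordinates(G[n],[p[:,1],p[:,0]],order=1).clip(0,150).mean()
    return s/len(circs)
def fit(G,ns,c,g0):
    f=lambda q:-sum(score(G,n,*q,c) for n in ns)
    b=np.array(min((f(g0+[i,j]),i,j) for i in np.arange(-.012,.013,.004) for j in np.arange(-.012,.013,.004))[1:])+g0
    r=minimize(f,b,method="Nelder-Mead",options=dict(xatol=1e-4,fatol=.01,initial_simplex=[b,b+[.003,0],b+[0,.003]]))
    return r.x.round(4),round(-r.fun,1)
can=[(.05,.064),(.046,.064)]
lid=[(.056,.0215),(.025,.0535)]
E
python3 - <<'E'
from fit import *
G={n:grad(cv2.imread(f"pics/{n}0.png")) for n in("scene","top")}
for name,c,g0 in(("can",can,at("top",186,213,.064)),("lid",lid,at("top",254.5,204,.0215))):
    print(name,"top guess",g0,"scene guess",at("scene",245.5,268,.064) if name=="can" else at("scene",286.9,223.6,.0815))
    for ns in(["scene"],["top"],["scene","top"]): print(ns,*fit(G,ns,c,g0[:2]))
print(proj("top",[0,0,0]),proj("scene",[0,0,0]))
E
```

```text
can top guess [0.49699761 0.46086967 0.064     ] scene guess [0.49444021 0.46718192 0.064     ]
['scene'] [0.5005 0.4628] 136.9
['top'] [0.4986 0.464 ] 102.5
['scene', 'top'] [0.5005 0.4631] 237.6
lid top guess [0.52143895 0.26682311 0.0215    ] scene guess [0.52383719 0.26766598 0.0815    ]
['scene'] [0.5206 0.2715] 132.3
['top'] [0.5223 0.2666] 76.8
['scene', 'top'] [0.5228 0.268 ] 204.0
[349.18086886 379.63805081] [504.7178263  262.14938575]
```

```bash
python3 - <<'E'
from h import *
for u,v in((360,225),(332,226),(388,226),(355,238)): print("scene foot",at("scene",u,v,0).round(3))
for u,v in((308,258),(356,255),(333,258)): print("top foot",at("top",u,v,0).round(3))
# triangulate the red ring (elbow/shoulder top): scene (362,163), top (333,233)
print("ring",tri((362,163),(333,233)).round(3))
print("shoulder",tri((325,190),(297,212)).round(3), "upper",tri((337,40),(392,115)).round(3))
print("tcp",proj("scene",bot.get_obs()["eef_pos"]),proj("top",bot.get_obs()["eef_pos"]))
t=cv2.imread("pics/top0.png");s=cv2.imread("pics/scene0.png")
cv2.imwrite("pics/c2.png",np.hstack([cv2.resize(t[170:400,270:470],(480,552)),cv2.resize(s[10:250,270:400],(299,552))]))
E
```

```text
scene foot [0.42  0.036 0.   ]
scene foot [0.489 0.089 0.   ]
scene foot [ 0.344 -0.006  0.   ]
scene foot [0.395 0.112 0.   ]
top foot [0.355 0.111 0.   ]
top foot [ 0.36  -0.034  0.   ]
top foot [0.353 0.036 0.   ]
ring [0.422 0.037 0.206]
shoulder [0.485 0.133 0.14 ] upper [ 0.617 -0.091  0.524]
tcp [513.37505667 127.7294688 ] [551.01997058 351.11394085]
```

View pics/c2.png

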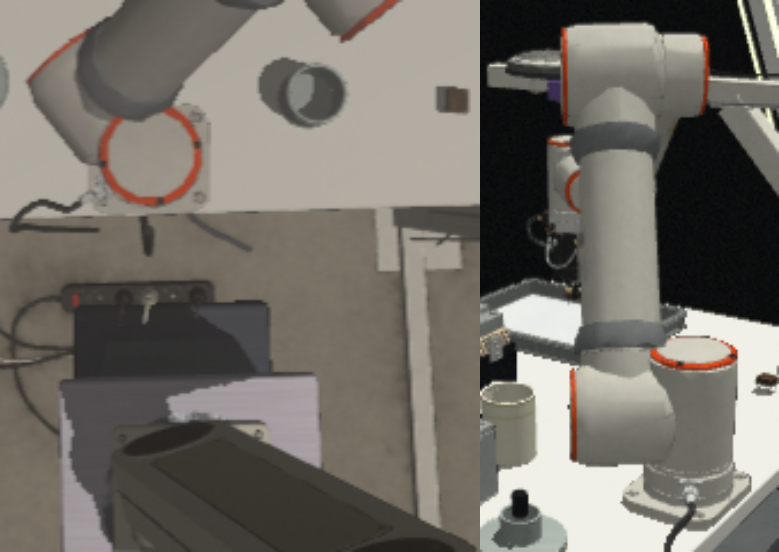

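The second arm, standing on the table, has its base at about (0.42, 0.04) with the top at z≈0.21. Its shoulder is near (0.485, 0.13). I'll swing round in front of it at z≈0.30 and then extend over the lids.

{"method": "step_arm", "body": {
  "targets": "1 0.26 0.63 0.14 0 0 0.85;1 0.26 0.63 0.14 0 0 0.85;1 0.26 0.63 0.14 0 0 0.85;1 0.26 0.63 0.14 0 0 0.85;1 0.26 0.63 0.14 0 0 0.85;1 0.26 0.63 0.14 0 0 0.85;1 0.26 0.63 0.14 0 0 0.85;1 0.26 0.63 0.14 0 0 0.85;1 0.26 0.63 0.14 0 0 0.85;1 0.26 0.63 0.14 0 0 0.85"
}}

```text
clock: 0.93
eef_pos: [0.2487, -0.1685, 0.3021]
tool_rot: [0.898, 0.44, 0.001, 0.001]
ft_force: [0.1, 0.3, -1.0]
grip_width: 0.0854
grasp_force: 0.0
```

{"method": "step_arm", "body": {
  "targets": "1 0.04 0.54 0 0 0 0.85;1 0.04 0.54 0 0 0 0.85;1 0.04 0.54 0 0 0 0.85;1 0.04 0.54 0 0 0 0.85;1 0.04 0.54 0 0 0 0.85;1 0.04 0.54 0 0 0 0.85;1 0.04 0.54 0 0 0 0.85;1 0.12 0.8 0 0 0 0.85;1 0.12 0.8 0 0 0 0.85;1 0.12 0.8 0 0 0 0.85"
}}

```text
clock: 1.77
eef_pos: [0.3049, 0.22, 0.3009]
tool_rot: [0.706, 0.708, -0.0, 0.0]
ft_force: [1.2, -0.5, 0.5]
grip_width: 0.086
grasp_force: 0.0
```

{"method": "step_arm", "body": {
  "targets": "1 0.43 0.09 0 0 0 0;1 0.43 0.09 0 0 0 0;1 0.43 0.09 0 0 0 0;1 0.43 0.09 0 0 0 0;1 0.43 0.09 0 0 0 0;1 0.43 0.09 -0.3 0 0 0;1 0.43 0.09 -0.3 0 0 0;1 0.43 0.09 -0.3 0 0 0;1 0.43 0.09 -0.3 0 0 0;1 0.43 0.09 -0.3 0 0 0"
}}

```text
clock: 2.6
eef_pos: [0.516, 0.26, 0.1429]
tool_rot: [0.707, 0.707, -0.007, -0.002]
ft_force: [-0.7, -0.3, -0.7]
grip_width: 0.0855
grasp_force: 0.0
```

```bash
python3 - <<'E'
from h import *
o=bot.get_obs();p=o["eef_pos"];print(p,o["tool_rot"],o["joint_pos"],o["ft_force"])
s=bot.camera("scene")[:,:,::-1];t=bot.camera("top")[:,:,::-1]
cv2.imwrite("pics/s1.png",s);cv2.imwrite("pics/t1.png",t)
a=cv2.resize(s[130:280,225:345],(480,600),interpolation=cv2.INTER_CUBIC);b=cv2.resize(t[130:280,200:280],(320,600),interpolation=cv2.INTER_CUBIC)
cv2.imwrite("pics/c3.png",np.hstack([a,b]))
for q in(p,p+[0,0,.013],[.5225,.2675,.0815],[.5225,.2675,.0535]): print(((proj("scene",q)-[225,130])*4+1.5).round(1),((proj("top",q)-[200,130])*4+1.5).round(1)+[480,0])
E
```

```text
[0.51595006 0.25998607 0.14294145] [ 0.70689207  0.70728006 -0.00733175 -0.00218111] [ 4.66998157e-01  4.55125080e-01  7.99181312e-02  1.21088147e+00
 -4.51582571e-04  2.03724922e+00] [-0.68334641 -0.2659296  -0.74657916]
[262.1 294.3] [682.4 288.5]
[261.5 276.8] [679.2 286.6]
[250.8 376.3] [685.7 288.2]
[252.2 411.7] [691.9 292. ]
```

View pics/c3.png

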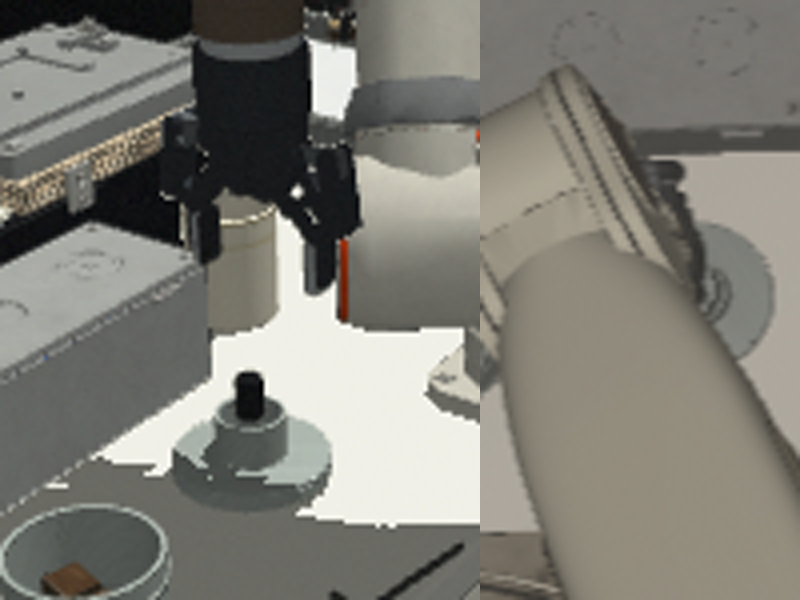

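The scene crop shows the finger tips centred at about (264,270) and the knob top at (249,376), both within about 1 mm of the projections. I'll settle, then descend.

{"method": "step_arm", "body": {
  "targets": "1 0 0 0 0 0 0;1 0 0 0 0 0 0;1 0 0 0 0 0 0"
}}

```text
clock: 2.95
eef_pos: [0.521, 0.2642, 0.1541]
tool_rot: [0.706, 0.708, 0.002, 0.001]
ft_force: [-0.7, -0.8, 0.2]
grip_width: 0.0854
grasp_force: 0.0
```

```bash
python3 - <<'E'
from h import *
o=bot.get_obs();print(o["eef_pos"],o["tool_rot"],o["ft_force"])
E
```

```text
[0.52100204 0.26416899 0.15406814] [0.70635314 0.7078551  0.00239871 0.00079589] [-0.71818669 -0.83105977  0.24072811]
```

{"method": "step_arm", "body": {
  "targets": "1 0.004 0.009 -0.04 0 0 0;1 0.004 0.009 -0.09 0 0 0;1 0.004 0.009 -0.13 0 0 0;1 0.004 0.009 -0.16 0 0 0;1 0.004 0.009 -0.18 0 0 0;1 0.004 0.009 -0.18 0 0 0;1 0.004 0.009 -0.18 0 0 0;1 0.004 0.009 -0.18 0 0 0;1 0.004 0.009 -0.18 0 0 0;1 0.004 0.009 -0.18 0 0 0"
}}

```text
clock: 3.78
eef_pos: [0.5225, 0.2685, 0.0627]
tool_rot: [0.706, 0.708, 0.001, 0.0]
ft_force: [0.1, -0.5, -0.4]
grip_width: 0.0857
grasp_force: 0.0
```

```bash
python3 - <<'E'
from h import *
o=bot.get_obs();p=o["eef_pos"];print(p,o["tool_rot"],o["ft_force"])
s=bot.camera("scene")[:,:,::-1]
cv2.imwrite("pics/s2.png",s)
cv2.imwrite("pics/c4.png",cv2.resize(s[170:260,240:340],(800,720),interpolation=cv2.INTER_CUBIC)[:600])
for q in(p,p+[0,0,.013],[.523,.268,.0815]): print(((proj("scene",q)-[240,170])*8+3.5).round(1))
E
```

```text
[0.52245576 0.2684965  0.06270981] [7.06347880e-01 7.07863667e-01 1.24152021e-03 4.00616822e-04] [ 0.14316706 -0.46173584 -0.3891059 ]
[382.4 482. ]
[381.  449.1]
[380.  433.4]
```

View pics/c4.png

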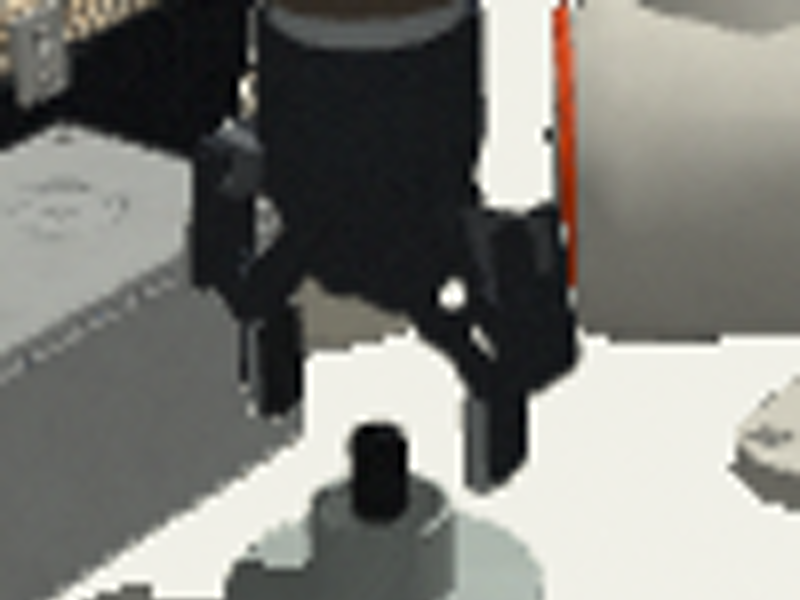

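Fingers straddle the knob: pad inner faces at columns 300 and 465, knob at 379, and the mid height matches. I'll lower 4 mm and close.

{"method": "step_arm", "body": {
  "targets": "1 0 0 -0.008 0 0 0;1 0 0 -0.008 0 0 0;-0.3 0 0 -0.008 0 0 0;-0.3 0 0 -0.008 0 0 0;-0.3 0 0 -0.008 0 0 0;-1 0 0 -0.008 0 0 0;-1 0 0 -0.008 0 0 0;-1 0 0 -0.008 0 0 0;-1 0 0 -0.008 0 0 0;-1 0 0 -0.008 0 0 0"
}}

```text
clock: 4.67
eef_pos: [0.522, 0.2681, 0.0574]
tool_rot: [0.706, 0.708, 0.0, 0.0]
ft_force: [1.5, -0.0, -0.9]
grip_width: 0.0176
grasp_force: 58.8
```

{"method": "step_arm", "body": {
  "targets": "-1 0 0 0.005 0 0 0;-1 0 0 0.01 0 0 0;-1 0 0 0.02 0 0 0;-1 0 0 0.03 0 0 0;-1 0 0 0.04 0 0 0;-1 0 0 0.05 0 0 0;-1 0 0 0.06 0 0 0;-1 0 0 0.06 0 0 0;-1 0 0 0.06 0 0 0;-1 0 0 0.06 0 0 0"
}}

```text
clock: 5.5
eef_pos: [0.5214, 0.268, 0.0873]
tool_rot: [0.706, 0.708, -0.0, -0.0]
ft_force: [-0.6, -0.5, -4.1]
grip_width: 0.0181
grasp_force: 58.7
```

```bash
python3 - <<'E'
from fit import *
o=bot.get_obs();p=o["eef_pos"];print(p,o["tool_rot"],o["ft_force"],o["ft_torque"],o["grip_width"],o["grasp_force"])
s=bot.camera("scene")[:,:,::-1];t=bot.camera("top")[:,:,::-1]
cv2.imwrite("pics/s3.png",s);cv2.imwrite("pics/t3.png",t)
cv2.imwrite("pics/c5.png",cv2.resize(s[160:260,240:340],(600,600),interpolation=cv2.INTER_CUBIC))
dz=p[2]-.0574
for n in("scene","top"):print(n,fit({n:grad({"scene":s,"top":t}[n])},[n],[(.056,.0215+dz),(.025,.0535+dz)],p[:2]))
E
```

```text
[0.52143658 0.26798218 0.08725588] [ 7.06356015e-01  7.07856748e-01 -6.71029745e-05 -2.02657129e-05] [-0.62734038 -0.45147986 -4.05777101] [ 0.0543732  -0.01279471 -0.06347608] 0.01810253734274785 58.683400643931236
scene (array([0.5287, 0.264 ]), np.float64(107.1))
top (array([0.5214, 0.2636]), np.float64(58.5))
```

View pics/c5.png

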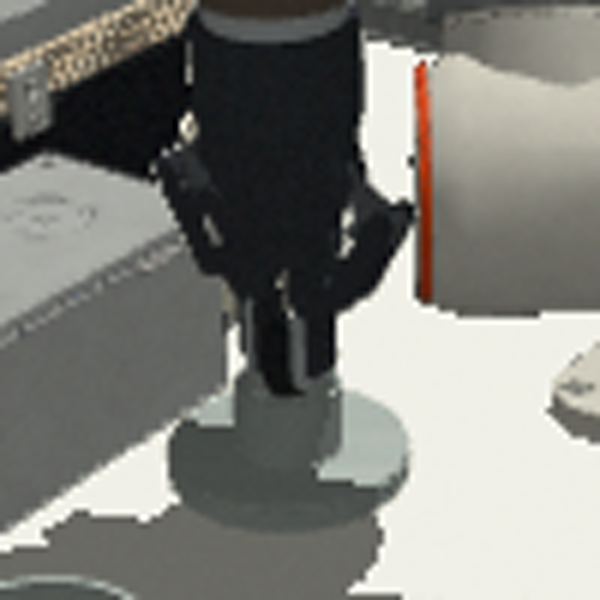

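The pair hangs from the knob, about 30 mm up and apparently level. Lifting on and carrying it to above the canister.

{"method": "step_arm", "body": {
  "targets": "-1 0 0 0.02 0 0 0;-1 0 0 0.05 0 0 0;-1 0 0 0.08 0 0 0;-1 0 0 0.11 0 0 0;-1 -0.002 0.02 0.13 0 0 0;-1 -0.006 0.06 0.14 0 0 0;-1 -0.011 0.1 0.14 0 0 0;-1 -0.015 0.14 0.14 0 0 0;-1 -0.019 0.18 0.14 0 0 0;-1 -0.023 0.22 0.14 0 0 0"
}}

```text
clock: 6.43
eef_pos: [0.5099, 0.3789, 0.158]
tool_rot: [0.706, 0.708, 0.0, 0.0]
ft_force: [0.1, -0.0, -3.0]
grip_width: 0.0181
grasp_force: 58.8
```

{"method": "step_arm", "body": {
  "targets": "-1 -0.004 0.04 0 0 0 0;-1 -0.008 0.08 0 0 0 0;-1 -0.012 0.115 0 0 0 0;-1 -0.016 0.14 0 0 0 0;-1 -0.018 0.16 0 0 0 0;-1 -0.019 0.17 0 0 0 0;-1 -0.019 0.17 0 0 0 0;-1 -0.019 0.17 0 0 0 0;-1 -0.019 0.17 0 0 0 0;-1 -0.019 0.17 0 0 0 0"
}}

```text
clock: 7.27
eef_pos: [0.5009, 0.4621, 0.1575]
tool_rot: [0.707, 0.707, -0.0, 0.0]
ft_force: [0.1, -0.2, -3.3]
grip_width: 0.0177
grasp_force: 58.8
```

```bash
python3 - <<'E'
from fit import *
o=bot.get_obs();p=o["eef_pos"];print(o["clock"],p,o["tool_rot"],o["ft_force"],o["ft_torque"],o["grip_width"],o["grasp_force"])
s=bot.camera("scene")[:,:,::-1].copy();t=bot.camera("top")[:,:,::-1].copy()
cv2.imwrite("pics/s4.png",s);cv2.imwrite("pics/t4.png",t)
K=6
def crop(im,n,x0,y0,w,h,circs):
    c=cv2.resize(im[y0:y0+h,x0:x0+w],(w*K,h*K),interpolation=cv2.INTER_CUBIC)
    for x,y,r,z,col in circs:
        q=np.array([(proj(n,[x+r*np.cos(a),y+r*np.sin(a),z])-[x0,y0]+.5)*K for a in th])
        for u in q[::2]: cv2.circle(c,tuple(int(k) for k in u),1,col,-1)
    return c
dz=p[2]-.0574
C=[(.500,.463,.05,.064,(0,0,255)),(p[0],p[1],.056,.0215+dz,(0,255,0)),(p[0],p[1],.053,.008+dz,(255,0,255))]
cv2.imwrite("pics/c6.png",np.hstack([crop(s,"scene",208,200,75,100,C),crop(t,"top",160,165,58,100,C)]))
E
```

```text
7.2667 [0.50088038 0.46209545 0.15748183] [ 7.06754710e-01  7.07458657e-01 -1.37594145e-04  9.75620743e-05] [ 0.09277853 -0.20132339 -3.34786969] [-0.02183636 -0.01973776  0.06197874] 0.0177150206430091 58.848524581986084
```

View pics/c6.png

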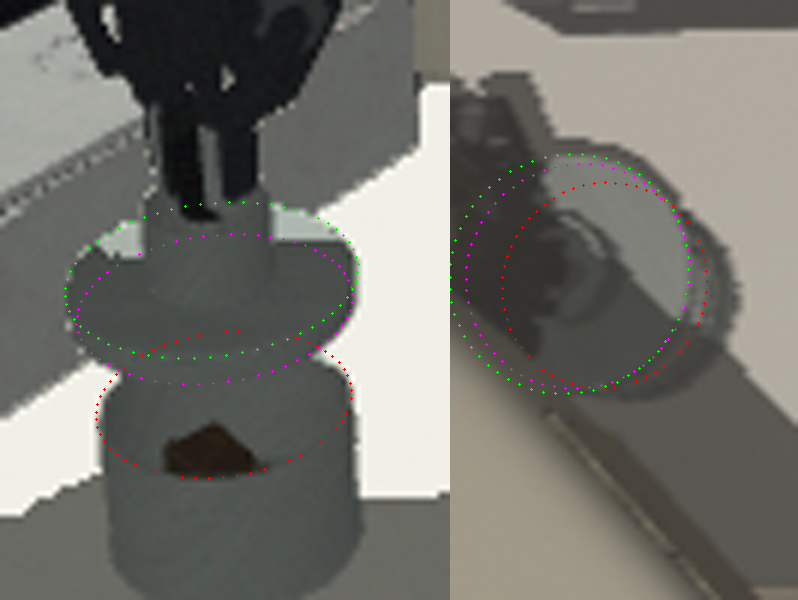

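The overlaid outlines match the lid and rim to about 1 px in the scene view, and the lid hangs level. Now a gentle descent; home should be at TCP z≈0.1074.

{"method": "step_arm", "body": {
  "targets": "-1 -0.002 0.002 -0.01 0 0 0;-1 -0.002 0.002 -0.025 0 0 0;-1 -0.002 0.002 -0.04 0 0 0;-1 -0.002 0.002 -0.055 0 0 0;-1 -0.002 0.002 -0.065 0 0 0;-1 -0.002 0.002 -0.072 0 0 0;-1 -0.002 0.002 -0.076 0 0 0;-1 -0.002 0.002 -0.076 0 0 0;-1 -0.002 0.002 -0.076 0 0 0;-1 -0.002 0.002 -0.076 0 0 0"
}}

```text
clock: 8.2
eef_pos: [0.4998, 0.4643, 0.1198]
tool_rot: [0.706, 0.708, 0.0, 0.0]
ft_force: [0.6, -0.2, -3.3]
grip_width: 0.018
grasp_force: 58.8
```

```bash
python3 - <<'E'
from fit import *
o=bot.get_obs();p=o["eef_pos"];print(o["clock"],p,o["tool_rot"],o["ft_force"],o["ft_torque"],o["grip_width"])
s=bot.camera("scene")[:,:,::-1].copy();cv2.imwrite("pics/s5.png",s)
K=6
def crop(im,n,x0,y0,w,h,circs):
    c=cv2.resize(im[y0:y0+h,x0:x0+w],(w*K,h*K),interpolation=cv2.INTER_CUBIC);d=c.copy()
    for x,y,r,z,col in circs:
        q=np.array([(proj(n,[x+r*np.cos(a),y+r*np.sin(a),z])-[x0,y0]+.5)*K for a in th])
        for u in q[::2]: cv2.circle(c,tuple(int(k) for k in u),1,col,-1)
    return np.hstack([d,c])
dz=p[2]-.0574
C=[(.500,.463,.05,.0,(0,0,255)),(.5,.463,.05,.064,(0,0,255)),(p[0],p[1],.056,.0215+dz,(0,255,0)),(p[0],p[1],.056,.008+dz,(255,0,255))]
cv2.imwrite("pics/c7.png",crop(s,"scene",213,215,66,95,C))
E
```

```text
8.2 [0.49981955 0.46427322 0.11983163] [7.06333402e-01 7.07879146e-01 4.89255936e-04 1.97674694e-05] [ 0.56157237 -0.22343137 -3.29998296] [-0.01396436 -0.02872637  0.00818353] 0.01798158136776861
```

View pics/c7.png

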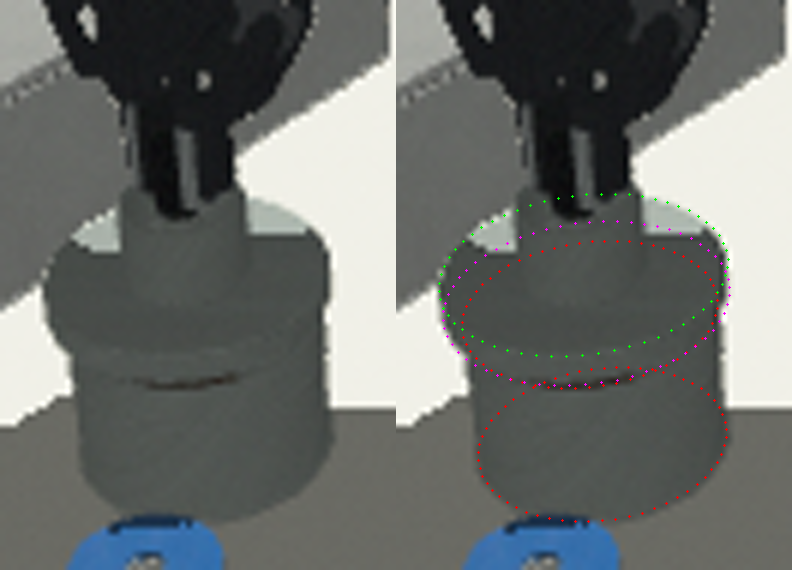

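The lid and rim are concentric within about 1 mm. I'll continue down at about 1 mm per row.

{"method": "step_arm", "body": {
  "targets": "-1 0 -0.002 -0.002 0 0 0;-1 0 -0.002 -0.004 0 0 0;-1 0 -0.002 -0.006 0 0 0;-1 0 -0.002 -0.008 0 0 0;-1 0 -0.002 -0.01 0 0 0;-1 0 -0.002 -0.012 0 0 0;-1 0 -0.002 -0.014 0 0 0;-1 0 -0.002 -0.016 0 0 0;-1 0 -0.002 -0.018 0 0 0;-1 0 -0.002 -0.018 0 0 0"
}}

```text
clock: 9.08
eef_pos: [0.4993, 0.4635, 0.111]
tool_rot: [0.706, 0.708, 0.0, -0.0]
ft_force: [-2.1, 0.0, 1.1]
grip_width: 0.018
grasp_force: 59.4
```

{"method": "step_arm", "body": {
  "targets": "-1 0 0 -0.001 0 0 0;-1 0 0 -0.002 0 0 0;-1 0 0 -0.003 0 0 0;-1 0 0 -0.003 0 0 0"
}}

```text
clock: 9.42
eef_pos: [0.4991, 0.4638, 0.1104]
tool_rot: [0.706, 0.708, 0.001, -0.001]
ft_force: [-5.1, -0.8, 5.4]
grip_width: 0.0179
grasp_force: 59.9
```

There's a side force of −5 N in x, so the lid sits too far toward +x. I'll back off, shift −x, and retry.

{"method": "step_arm", "body": {
  "targets": "-1 0 0 0.004 0 0 0;-1 -0.002 0 0.004 0 0 0;-1 -0.004 0 0.004 0 0 0;-1 -0.005 0 0.004 0 0 0;-1 -0.005 0 0.004 0 0 0;-1 -0.005 0 0.004 0 0 0"
}}

```text
clock: 9.92
eef_pos: [0.4972, 0.4627, 0.1102]
tool_rot: [0.706, 0.708, -0.0, 0.0]
ft_force: [-0.2, 1.1, -3.1]
grip_width: 0.0183
grasp_force: 58.9
```

{"method": "step_arm", "body": {
  "targets": "-1 0 0 -0.002 0 0 0;-1 0 0 -0.004 0 0 0;-1 0 0 -0.005 0 0 0;-1 0 0 -0.005 0 0 0;-1 0 0 -0.005 0 0 0"
}}

```text
clock: 10.33
eef_pos: [0.4968, 0.463, 0.1079]
tool_rot: [0.706, 0.708, -0.0, -0.0]
ft_force: [0.3, 1.0, -4.2]
grip_width: 0.0175
grasp_force: 59.8
```

{"method": "step_arm", "body": {
  "targets": "-1 0 0 -0.0005 0 0 0;-1 0 0 -0.001 0 0 0;-1 0 0 -0.001 0 0 0;-1 0 0 -0.001 0 0 0"
}}

```text
clock: 10.67
eef_pos: [0.4969, 0.4631, 0.1078]
tool_rot: [0.706, 0.708, -0.0, -0.0]
ft_force: [-0.3, 0.5, -2.8]
grip_width: 0.018
grasp_force: 59.8
```

{"method": "step_arm", "body": {
  "targets": "-1 0 0 -0.0005 0 0 0;-1 0 0 -0.001 0 0 0;-1 0 0 -0.001 0 0 0;-1 0 0 -0.001 0 0 0"
}}

```text
clock: 11.0
eef_pos: [0.497, 0.4631, 0.1075]
tool_rot: [0.706, 0.708, 0.0, -0.0]
ft_force: [-1.5, 0.8, -1.9]
grip_width: 0.0178
grasp_force: 59.9
```

{"method": "step_arm", "body": {
  "targets": "-1 -0.001 0 -0.0005 0 0 0;-1 -0.001 0 -0.001 0 0 0;-1 -0.001 0 -0.002 0 0 0;-1 -0.001 0 -0.002 0 0 0;-1 -0.001 0 -0.002 0 0 0"
}}

```text
clock: 11.42
eef_pos: [0.4971, 0.4633, 0.1073]
tool_rot: [0.706, 0.708, 0.001, 0.0]
ft_force: [-0.1, 0.2, 4.5]
grip_width: 0.0179
grasp_force: 60.4
```

```bash
python3 - <<'E'
from fit import *
o=bot.get_obs();p=o["eef_pos"];print(o["clock"],p,o["tool_rot"],o["ft_force"],o["ft_torque"],o["grip_width"])
s=bot.camera("scene")[:,:,::-1].copy();cv2.imwrite("pics/s6.png",s)
s0=cv2.imread("pics/s5.png")
K=6
def crop(im,n,x0,y0,w,h,circs):
    c=cv2.resize(im[y0:y0+h,x0:x0+w],(w*K,h*K),interpolation=cv2.INTER_CUBIC)
    for x,y,r,z,col in circs:
        q=np.array([(proj(n,[x+r*np.cos(a),y+r*np.sin(a),z])-[x0,y0]+.5)*K for a in th])
        for u in q[::2]: cv2.circle(c,tuple(int(k) for k in u),1,col,-1)
    return c
C=[(.500,.463,.05,.0,(0,0,255)),(p[0],p[1],.056,.0715,(0,255,0)),(p[0],p[1],.056,.058,(255,0,255))]
cv2.imwrite("pics/c8.png",np.hstack([crop(s,"scene",213,215,66,95,[]),crop(s,"scene",213,215,66,95,C)]))
E
```

```text
11.4167 [0.49711887 0.46326804 0.10728723] [7.06410469e-01 7.07801836e-01 8.83963225e-04 1.69420985e-04] [-0.1288443   0.24089707  4.49520368] [-0.03112088  0.25462863  0.02397601] 0.017901239669494282
```

View pics/c8.png

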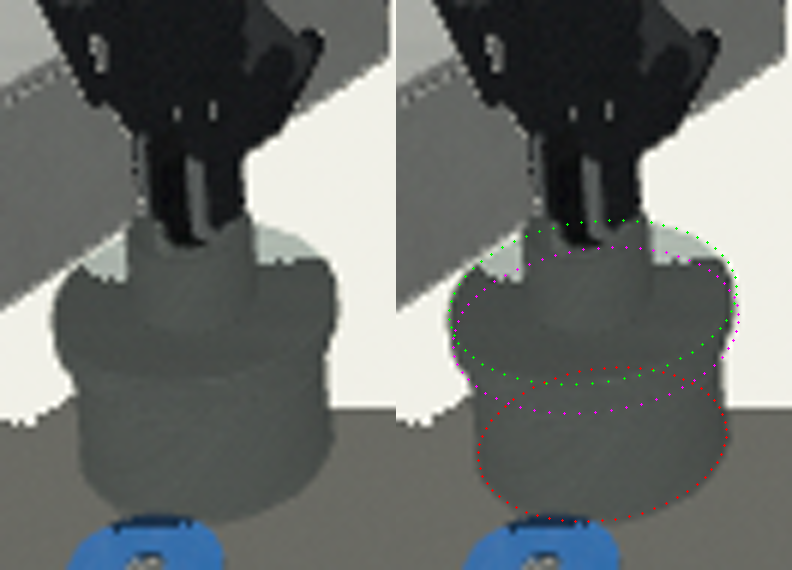

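Contact is now purely vertical, at the expected home height, and the canister hasn't moved. I'll ease off the pressure and release.

{"method": "step_arm", "body": {
  "targets": "-1 0 0 0.0005 0 0 0;-1 0 0 0.001 0 0 0;-1 0 0 0.001 0 0 0"
}}

```text
clock: 11.72
eef_pos: [0.4971, 0.4632, 0.1073]
tool_rot: [0.706, 0.708, 0.001, 0.0]
ft_force: [2.2, -0.1, 3.4]
grip_width: 0.0182
grasp_force: 60.5
```

{"method": "step_arm", "body": {
  "targets": "-0.5 0 0 0 0 0 0;-0.4 0 0 0 0 0 0;-0.2 0 0 0 0 0 0;0.2 0 0 0 0 0 0;0.6 0 0 0 0 0 0;1 0 0 0 0 0 0;1 0 0 0 0 0 0;1 0 0 0 0 0 0"
}}

```text
clock: 12.38
eef_pos: [0.4965, 0.463, 0.1067]
tool_rot: [0.706, 0.708, -0.0, 0.0]
ft_force: [0.3, -0.0, -1.1]
grip_width: 0.0853
grasp_force: 0.0
```

```bash
python3 - <<'E'
from fit import *
o=bot.get_obs();p=o["eef_pos"];print(o["clock"],p,o["tool_rot"],o["ft_force"],o["ft_torque"],o["grip_width"])
s=bot.camera("scene")[:,:,::-1].copy();cv2.imwrite("pics/s7.png",s)
K=6
def crop(im,n,x0,y0,w,h,circs):
    c=cv2.resize(im[y0:y0+h,x0:x0+w],(w*K,h*K),interpolation=cv2.INTER_CUBIC)
    for x,y,r,z,col in circs:
        q=np.array([(proj(n,[x+r*np.cos(a),y+r*np.sin(a),z])-[x0,y0]+.5)*K for a in th])
        for u in q[::2]: cv2.circle(c,tuple(int(k) for k in u),1,col,-1)
    return c
C=[(p[0],p[1],.05,.0,(0,0,255)),(p[0],p[1],.056,.0715,(0,255,0)),(p[0],p[1],.025,.1035,(255,0,255)),(p[0],p[1],.01,.1315,(0,255,255))]
cv2.imwrite("pics/c9.png",np.hstack([crop(s,"scene",213,205,66,100,[]),crop(s,"scene",213,205,66,100,C)]))
E
```

```text
12.3833 [0.49651105 0.46301741 0.10674376] [ 7.06331929e-01  7.07880781e-01 -7.15482773e-05  1.76197750e-06] [ 0.33664248 -0.0109211  -1.05714777] [-0.01692256 -0.00258967  0.02021536] 0.08527931761721758
```

View pics/c9.png

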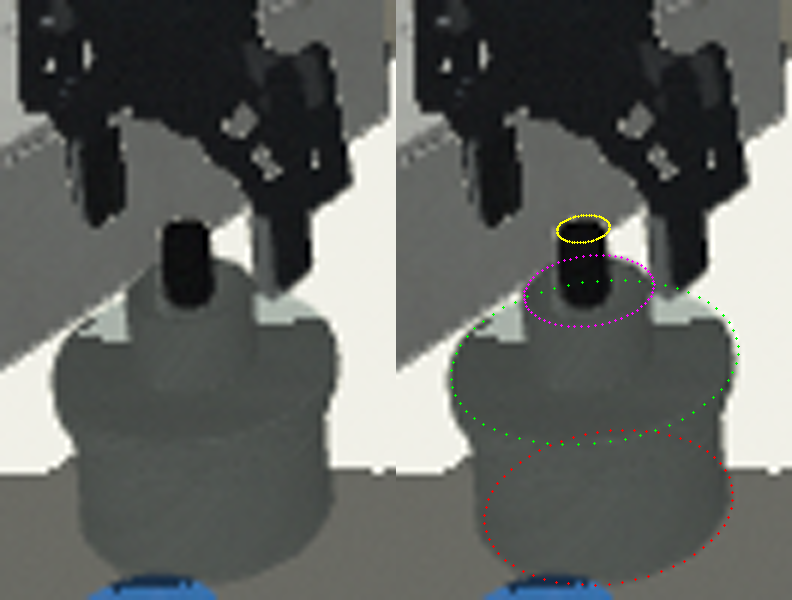

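The pair is seated and level: collar at columns 128–257 (centre 192.5), knob at 187, both matching the projection. I'll descend around the collar.

{"method": "step_arm", "body": {
  "targets": "1 0.001 0 -0.01 0 0 0;1 0.001 0 -0.02 0 0 0;1 0.001 0 -0.03 0 0 0;1 0.001 0 -0.04 0 0 0;1 0.001 0 -0.05 0 0 0;1 0.001 0 -0.058 0 0 0;1 0.001 0 -0.062 0 0 0;1 0.001 0 -0.062 0 0 0;1 0.001 0 -0.062 0 0 0;1 0.001 0 -0.062 0 0 0"
}}

```text
clock: 13.27
eef_pos: [0.4972, 0.4632, 0.0761]
tool_rot: [0.706, 0.708, 0.0, -0.0]
ft_force: [0.0, -0.3, -0.2]
grip_width: 0.0855
grasp_force: 0.0
```

```bash
python3 - <<'E'
from fit import *
o=bot.get_obs();p=o["eef_pos"];print(o["clock"],p,o["tool_rot"],o["ft_force"],o["ft_torque"],o["grip_width"])
s=bot.camera("scene")[:,:,::-1].copy();cv2.imwrite("pics/s8.png",s)
K=6
def crop(im,n,x0,y0,w,h,circs):
    c=cv2.resize(im[y0:y0+h,x0:x0+w],(w*K,h*K),interpolation=cv2.INTER_CUBIC)
    for x,y,r,z,col in circs:
        q=np.array([(proj(n,[x+r*np.cos(a),y+r*np.sin(a),z])-[x0,y0]+.5)*K for a in th])
        for u in q[::2]: cv2.circle(c,tuple(int(k) for k in u),1,col,-1)
    return c
C=[(p[0],p[1],.025,.1035,(255,0,255))]
cv2.imwrite("pics/c10.png",crop(s,"scene",203,205,100,100,C))
E
```

```text
13.2667 [0.49721687 0.46324719 0.07613761] [ 7.06340976e-01  7.07871684e-01  3.23186000e-04 -8.26465873e-06] [ 0.03020202 -0.25826199 -0.17045794] [-0.03890164 -0.01244703  0.06228986] 0.08547869453084145
```

View pics/c10.png

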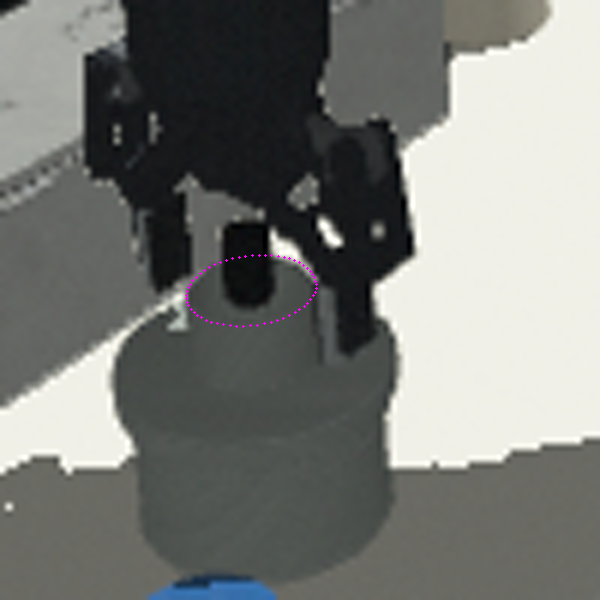

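I've now viewed 12 pictures, over the limit of 10, so I'll view no more and rely on numbers from here. The last one shows the fingers straddling the collar, which is centred on the projected ring. Now I'll lower slightly and close on it.

{"method": "step_arm", "body": {
  "targets": "1 0 0 -0.003 0 0 0;0.6 0 0 -0.006 0 0 0;0.4 0 0 -0.006 0 0 0;0.3 0 0 -0.006 0 0 0;0.28 0 0 -0.006 0 0 0;0.28 0 0 -0.006 0 0 0;0.28 0 0 -0.006 0 0 0"
}}

```text
clock: 13.9
eef_pos: [0.4971, 0.4631, 0.0729]
tool_rot: [0.706, 0.708, 0.0, 0.0]
ft_force: [-0.4, 0.7, -0.4]
grip_width: 0.0547
grasp_force: 0.0
```

{"method": "step_arm", "body": {
  "targets": "0.24 0 0 0 0 0 0;0.2 0 0 0 0 0 0;0.17 0 0 0 0 0 0;0.1 0 0 0 0 0 0;0 0 0 0 0 0 0;-1 0 0 0 0 0 0;-1 0 0 0 0 0 0;-1 0 0 0 0 0 0"
}}

```text
clock: 14.57
eef_pos: [0.4976, 0.4633, 0.0736]
tool_rot: [0.706, 0.708, 0.001, 0.0]
ft_force: [1.6, -0.4, 5.1]
grip_width: 0.0492
grasp_force: 62.0
```

{"method": "step_arm", "body": {
  "targets": "-1 0 0 0.001 0 0 0;-1 0 0 0.002 0 0 0;-1 0 0 0.004 0 0 0;-1 0 0 0.006 0 0 0;-1 0 0 0.009 0 0 0;-1 0 0 0.012 0 0 0;-1 0 0 0.015 0 0 0;-1 0 0 0.02 0 0 0;-1 0 0 0.025 0 0 0;-1 0 0 0.03 0 0 0"
}}

```text
clock: 15.4
eef_pos: [0.497, 0.463, 0.0881]
tool_rot: [0.706, 0.708, -0.0, 0.0]
ft_force: [1.1, -0.5, -1.5]
grip_width: 0.0489
grasp_force: 62.3
```

{"method": "step_arm", "body": {
  "targets": "-1 0 0 0.01 0 0 0;-1 0 0 0.02 0 0 0;-1 0 0 0.03 0 0 0;-1 0 0 0.04 0 0 0;-1 0 0 0.055 0 0 0;-1 0 0 0.07 0 0 0;-1 0 0 0.085 0 0 0;-1 0 0 0.1 0 0 0;-1 0 0 0.115 0 0 0;-1 0 0 0.13 0 0 0"
}}

```text
clock: 16.23
eef_pos: [0.4971, 0.4631, 0.1538]
tool_rot: [0.706, 0.708, 0.0, -0.0]
ft_force: [0.8, 0.1, -1.4]
grip_width: 0.0492
grasp_force: 62.3
```

{"method": "step_arm", "body": {
  "targets": "-1 0 0 0.015 0 0 0;-1 0 0 0.027 0 0 0;-1 0 0 0.036 0 0 0;-1 0 0 0.04 0 0 0;-1 0 0 0.04 0 0 0;-1 0 0 0.04 0 0 0;-1 0 0 0.04 0 0 0;-1 0 0 0.04 0 0 0;-1 0 0 0.04 0 0 0;-1 0 0 0.04 0 0 0"
}}

```text
clock: 17.07
eef_pos: [0.4969, 0.4629, 0.1725]
tool_rot: [0.706, 0.708, -0.0, -0.0]
ft_force: [0.3, 0.6, -1.5]
grip_width: 0.0491
grasp_force: 62.3
```

```bash
python3 - <<'E'
from fit import *
o=bot.get_obs();p=o["eef_pos"];print(o["clock"],p,o["tool_rot"],o["ft_force"],o["ft_torque"],o["grip_width"],o["grasp_force"],np.abs(o["joint_vel"]).max())
s=bot.camera("scene")[:,:,::-1].copy();t=bot.camera("top")[:,:,::-1].copy();cv2.imwrite("pics/s9.png",s)
G={"scene":grad(s)};b=np.array([.4975,.463])
# seated inner lid: flange top edge z=.068 r=.05 ; score vs height hypotheses
for z in(.06,.064,.068,.072,.076,.084): print("flange z",z,fit(G,["scene"],[(.05,z)],b))
for z in(.055,.06,.064,.068): pass
for dz in(.09,.095,.1,.105): print("cover dz",dz,fit(G,["scene"],[(.056,.0715+dz)],p[:2]))
# knob dark blob in scene: tip & axis
x,y=proj("scene",[.497,.463,.1315]).astype(int);r=s[y-15:y+25,x-14:x+15].max(2)<45
n,l,st,c=cv2.connectedComponentsWithStats(r.astype(np.uint8));print("pred knob top",proj("scene",[.497,.463,.1315])-[x-14,y-15],"base",proj("scene",[.497,.463,.075])-[x-14,y-15])
for k in range(1,n):
    if st[k,4]>15: print(st[k],c[k])
E
```

```text
17.0667 [0.4969465  0.46293323 0.17246645] [ 7.06343089e-01  7.07869589e-01 -2.92055956e-04 -1.71090637e-05] [ 0.30035416  0.61073483 -1.47319233] [-0.03822639  0.03647238  0.08512124] 0.04908404375693719 62.29531589895487 0.0018485227574960104
flange z 0.06 (array([0.5045, 0.4561]), np.float64(101.2))
flange z 0.064 (array([0.5008, 0.4607]), np.float64(101.7))
flange z 0.068 (array([0.4964, 0.4649]), np.float64(102.3))
flange z 0.072 (array([0.4914, 0.4691]), np.float64(102.7))
flange z 0.076 (array([0.487 , 0.4733]), np.float64(103.2))
flange z 0.084 (array([0.4784, 0.4819]), np.float64(103.8))
cover dz 0.09 (array([0.4972, 0.4633]), np.float64(89.1))
cover dz 0.095 (array([0.4907, 0.4695]), np.float64(91.2))
cover dz 0.1 (array([0.486 , 0.4745]), np.float64(92.5))
cover dz 0.105 (array([0.479 , 0.4808]), np.float64(93.3))
pred knob top [14.59995126 15.58096418] base [16.53643908 35.94424047]
[11 19  8 10 69] [14.95652174 23.52173913]
```

```bash
python3 - <<'E'
from fit import *
s=cv2.imread("pics/s9.png");g=cv2.cvtColor(s,6).astype(int)
for dz in(.09,.095,.099,.103):
    for r,z in((.056,.058),(.056,.0715)):
        q=np.array([proj("scene",[.497+r*np.cos(a),.463+r*np.sin(a),z+dz]) for a in th])
        print(dz,z,"u",q[:,0].min().round(1),q[:,0].max().round(1),"v",q[:,1].min().round(1),q[:,1].max().round(1),"at extremes v",q[q[:,0].argmin(),1].round(1),q[q[:,0].argmax(),1].round(1))
q=proj("scene",[.497,.463,.1315]);print(q)
u=int(q[0])
for c in(u-12,u,u+12): print(c,list(zip(range(195,262,1),g[195:262,c])))
E
```

```text
0.09 0.058 u 218.0 267.6 v 224.4 249.8 at extremes v 239.0 235.2
0.09 0.0715 u 217.4 267.3 v 219.5 244.5 at extremes v 233.9 230.1
0.095 0.058 u 217.8 267.5 v 222.6 247.9 at extremes v 237.1 233.3
0.095 0.0715 u 217.1 267.1 v 217.6 242.6 at extremes v 232.0 228.2
0.099 0.058 u 217.6 267.4 v 221.1 246.3 at extremes v 235.6 231.8
0.099 0.0715 u 217.0 267.0 v 216.2 241.0 at extremes v 230.4 226.7
0.103 0.058 u 217.4 267.3 v 219.6 244.7 at extremes v 234.1 230.3
0.103 0.0715 u 216.8 266.9 v 214.7 239.4 at extremes v 228.9 225.2
[243.59995126 242.58096418]
231 [(195, np.int64(23)), (196, np.int64(24)), (197, np.int64(23)), (198, np.int64(23)), (199, np.int64(23)), (200, np.int64(22)), (201, np.int64(25)), (202, np.int64(23)), (203, np.int64(26)), (204, np.int64(23)), (205, np.int64(26)), (206, np.int64(24)), (207, np.int64(20)), (208, np.int64(23)), (209, np.int64(21)), (210, np.int64(21)), (211, np.int64(21)), (212, np.int64(18)), (213, np.int64(24)), (214, np.int64(50)), (215, np.int64(72)), (216, np.int64(68)), (217, np.int64(71)), (218, np.int64(74)), (219, np.int64(78)), (220, np.int
[... 3027 characters left out ...]
nt64(74)), (230, np.int64(74)), (231, np.int64(75)), (232, np.int64(76)), (233, np.int64(77)), (234, np.int64(77)), (235, np.int64(74)), (236, np.int64(74)), (237, np.int64(75)), (238, np.int64(82)), (239, np.int64(78)), (240, np.int64(78)), (241, np.int64(79)), (242, np.int64(87)), (243, np.int64(173)), (244, np.int64(239)), (245, np.int64(239)), (246, np.int64(239)), (247, np.int64(239)), (248, np.int64(239)), (249, np.int64(239)), (250, np.int64(239)), (251, np.int64(239)), (252, np.int64(239)), (253, np.int64(239)), (254, np.int64(237)), (255, np.int64(185)), (256, np.int64(183)), (257, np.int64(182)), (258, np.int64(182)), (259, np.int64(181)), (260, np.int64(175)), (261, np.int64(75))]
```

The skirt's lower edge at row 246 matches a 99 mm lift with no slip, and the cover is level. The flange fit agrees with a seated inner lid. Handing in.

```bash
python3 -c "
from workcell import bot
print(bot.job_done())"
```

```text
the job is handed in; nothing more can be done
None
```

Job handed in at about 17 s (verdict not shown): inner lid seated on the canister, cover held level and still about 99 mm above it; one descent met a brief 5 N side contact, corrected with no visible canister movement, and I viewed 12 pictures against the limit of 10.

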